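# Wind and start the clockwork music movement on its sloping test stand

### The job

Wind the clockwork music movement: turn the winged key on the sloping panel clockwise, a part turn at a time, until the gauge pointer on top of the stand points at the small raised tab on the dial's rim. Keep the stop lever back at stop, leaning towards the panel's low front edge, while you wind; then throw it all the way over to the other side to let the movement play. Leave the jar, tape, bowl and screwdriver where they are.

Things in the scene. Friction and masses are not known exactly. Their poses are not given: they have to be found in the camera images.
- stand: Plywood base board 250 (x) x 320 (y) x 15 mm, fixed to the bench, carrying the whole movement; origin at the centre of its underside, z up, +x from the panel's low front edge to the gauge, yaw within 0.3 rad of the robot's x. A wooden gauge housing stands on it: x 25 to 120, y +-58 mm, top at z 110 mm. Brass pinned drum with comb: x -20 to 45, y 64 to 100, up to z 55 mm.
- panel: Sloping aluminium panel 125 x 126 mm; origin at the centre of its upper face, at (-30, 0, 90) mm in the stand's frame. Its z is the face's normal, leaning 35 degrees (0.61 rad) from vertical towards the stand's -x; its y is the stand's y. In its middle a brass barrel, radius 20 mm, 12 mm tall, from which the key stands out.
- key_grip (a point): Centre of the steel winged key's blade, on its turning axis, 44 mm out from the panel face. Blade: 6 mm thick along this frame's x, 60 mm wide over its rounded wings along y (grip the middle 40 mm), 20 mm high along z; z is the turning axis, out of the panel. Below it a shaft of 8 to 13 mm diameter. The frame turns with the key.
- key (a joint): Winding angle of the key, rad, 0 run down to 10.0 at its end stop; grows clockwise, seen from outside the panel looking at the key. Ratcheted: it stays where it is left. The spring stiffens: 0.05 to 0.09 N m is needed. The blade lies along the stand's y at 0.
- pointer (a joint): Angle of the gauge pointer, rad, clockwise seen from above; geared to the key, always 0.2 times the key's angle; points along the stand's +y at 0.
- pointer_tip (a point): Tip of the gauge pointer, a dark steel needle 36 mm long pivoted at the dial's centre. The dial is a white disc of radius 50 mm on the gauge housing, centred at (72.5, 0) mm in the stand's frame, face at z 114.5 mm.
- tab (a joint): Angle of the raised tab on the dial's rim, rad, measured as for the pointer: the pointer must come to this angle. The tab is set beforehand and does not move.
- tab_tip (a point): Point 36 mm from the dial's centre, just inside the raised tab (6 x 16 x 8 mm block on the rim): where the pointer's tip must come to.
- stop (a joint): Angle of the stop lever, rad: 0 fully at stop, leaning 0.5 rad from upright towards the stand's -x, 1.0 fully at play, leaning 0.5 rad towards +x. It stands on a block 70 x 50 x 25 mm on the board. It stays where it is left; about 1 N at the ball moves it.
- stop_tip (a point): Centre of the black ball (diameter 26 mm) at the end of the stop lever, 80 mm from its pivot; rod of diameter 10 mm. The pivot axis is parallel to the stand's y and lies at (-20, 128, 37) mm in the stand's frame.
- jar: Bystander: glass jar with a lid, diameter 60 mm, 85 mm tall, origin at the centre of its underside.
- tape: Bystander: tape ring lying flat, outer diameter 90 mm, 24 mm tall, origin at the centre of its underside.
- bowl: Bystander: blue ceramic bowl, rim diameter 110 mm, 45 mm tall, origin at the centre of its underside.
- driver: Bystander: screwdriver 170 mm long lying on the bench, origin below its middle, x towards its tip.

How it is judged:
On the way:
1. the key is wound until the pointer is at the tab, with the lever still at stop (distance between pointer_tip and tab_tip below 0.004 m and value of joint stop below 0.35 rad), for 0.4 s.
At the end, for the whole second after the job is handed in: The pointer's tip is within 4 mm of the point just inside the tab (about half a radian of key either way), the key is at rest, the stop lever is at play (above 0.85 of 1.0 rad), and the jar, tape, bowl and screwdriver are within 20 mm of where they began (distance between pointer_tip and tab_tip below 0.004 m and velocity of joint key between -0.05 and 0.05 rad/s and value of joint stop above 0.85 rad and distance of each of jar, tape, bowl, driver from where it was at the start of the episode below 0.02 m); the robot touches nothing.
It fails at once if the stop lever is thrown (above 0.5 rad) while the pointer is more than 8 mm from the tab (value of joint stop above 0.5 rad and distance between pointer_tip and tab_tip above 0.008 m).
It fails at once if a bystander is moved more than 20 mm or knocked over (not (distance of jar from where it was at the start of the episode below 0.02 m) or not (distance of tape from where it was at the start of the episode below 0.02 m) or not (distance of bowl from where it was at the start of the episode below 0.02 m) or not (distance of driver from where it was at the start of the episode below 0.02 m) or angle between jar's own z axis and vertical above 0.5 rad).
It also fails if it takes over 72 s, if anything falls off the work surface, if the arm or the gripper's body presses on something with over 40 N, if the wrist force passes 120 N, or if a joint passes its speed limit or range.

### The arm

A 6-joint arm with a two-finger parallel gripper is mounted at the origin on the work surface. World frame = base frame: x ahead of the robot, y to its left, z up, the work surface at z = 0. Lengths are in m, angles in rad, forces in N, time in s.
With the tool pointing down it reaches from about 0.35 to 0.925 m from the base axis. Payload 6.4 kg.
Tool frame: the origin (TCP) lies midway between the tips of the shut fingers; the grasp point (between the pads) lies 19 mm behind it; z points along the fingers, y is the line along which they close (so a half turn about z gives the same grasp; the last joint's range is limited). The gripper opens to 85 mm and grips with 20 to 120 N. Pads are 22 mm wide; open, the fingers measure 114 mm over their backs; the gripper's body (76 mm by 85 mm) begins 54 mm behind the grasp point. The pads swing forward as they close: fully open they stand 13 mm farther back than shut.
Start: joints at [-1.442, 0.245, 1.558, -0, 1.339, -0.174], TCP at [0.194, -0.62, 0.231] pointing down, gripper open.
Joint ranges: [-3.13, 3.13], [-1.02, 2.26], [0.13, 2.54], [-0.95, 4.09], [0.21, 2.88], [-2.74, 2.74]. Speed limits (rad/s): [2.57, 2.57, 3.14, 3.14, 3.14, 3.14].

### API

Orientations are given as a unit quaternion [x, y, z, w].
In Python, from rig import monitor, eyes, arm gives the robot as it stands.
- The arm moves only by the tool step_arm, never from a script. Its argument "moves" is text: rows parted by semicolons, each of 7 numbers parted by spaces: the shift along the tool's x, y, z in m, then the turn, a rotation vector about the tool's x, y, z in degrees, then the finger opening in m, from 0 to 0.0854. A call has 1 to 20 rows; each row is the pose to reach, as a shift and turn from the pose commanded when the call began, along the tool's axes at that moment; what a row does not reach only later rows make up. A row lasts 1/12 s, in which the tool goes at most 41.7 mm and 7.16 degrees, less where a joint would pass 70% of its speed; a pose out of reach is approached as far as the arm can. A call with a gripper value outside its range is refused whole. The fingers move at their own pace and stop on an object; "force" is the grip in N (left out, the last holds). Time passes only in rows, so rows that repeat a pose let the fingers close. It gives the time, the measured TCP pose, the force, the opening and the grip force at its end, in the units of the state.
- monitor.get_state(): the state, without advancing time (a new reading comes with each control period).
- eyes.read_camera(name): name is "side" or "top" or "wrist"; returns (picture, depth): 480x640x3 uint8, blue, green, red; 480x640 float32, m along the optical axis (not along the pixel's ray), 0 where there is no reading.
- eyes.camera_info(name): a dict with "fx", "fy", "cx", "cy" (pixels), "rvec" (rotation vector, rad) and "tvec" (3), from world to camera coordinates, as OpenCV has them. Camera axes: x right, y down, z forward; pixel columns grow to the right and rows downward; lengths in m; the calibration is good to about 2 mm. A picture is of the moment at which its call begins: read the wrist's pose just before it. camera_info takes no time and is no camera call; for the wrist camera it gives the pose at the moment of the call.
- arm.job_done(): hands the job in; it is judged then, once.
The state is a dict: "clock": time; "joint_pos": joint angles; "dq": joint speeds; "joint_efforts": joint torques, N m; "ee_pos": TCP position; "orientation": TCP orientation; "wrist_force": force on the tool from outside, world axes, zero at the start; "ft_torque": the same for the moment, N m; "grip_width": finger opening in m; "gripper_force": force on a finger pad.
Only numpy, scipy, OpenCV 4.12 (cv2) and the standard library are available. Lean on these libraries where they do the work, as an engineer would, in place of code of your own. Each camera call takes 0.05 s, during which the arm holds its last target. There are 200 camera calls.

## Working session

There is one attempt and no reset: what is moved stays moved. The work goes in short steps, Python scripts to look and compute and a tool call to move; the robot and the scene stay as the last step left them, time stands still between calls to the robot, and variables do not carry over. Pictures are saved under pics/ and viewed, at most 10 in all, crops included, and the job is handed in when it is done.

Besides the shell and the picture viewer there is one more tool, called after ">>>" as a command line: name --argument value ..., lists and objects as JSON in quotes. step_arm: Moves the arm, as the interface text tells. Its arguments: {"type":"object","properties":{"moves":{"type":"string"},"force":{"type":"number"}},"required":["moves"]}

```bash
mkdir -p pics; ls
python3 - <<'E'
from rig import monitor, eyes, arm
import cv2,numpy as np
s=monitor.get_state(); print(s)
for n in ("top","side"):
    p,d=eyes.read_camera(n); np.savez(f"{n}0.npz",p=p,d=d); cv2.imwrite(f"pics/{n}0.png",p); print(n,eyes.camera_info(n))
E
```

```text
pics
{'clock': 0.0, 'joint_pos': array([-1.44206852e+00,  2.45798109e-01,  1.55900533e+00,  1.55449462e-05,
        1.33872456e+00, -1.74093621e-01]), 'dq': array([-0.00147657, -0.00115131, -0.00152847,  0.00144585, -0.00063638,
        0.00147072]), 'joint_efforts': array([-1.18612107e-05, -4.29506886e+01, -3.26126254e+01, -1.02527538e-04,
        5.53042948e-03,  4.42233471e-06]), 'ee_pos': array([ 0.19377994, -0.61985796,  0.23019521]), 'orientation': array([ 9.88559088e-01,  1.50831011e-01,  2.95082344e-05, -9.67254754e-04]), 'wrist_force': array([0.90879221, 0.11881588, 0.41211489]), 'ft_torque': array([0.00262027, 0.00018327, 0.05373635]), 'gripper_force': 0.0, 'grip_width': 0.08516251680982703}
top {'fx': 551.1739777667901, 'fy': 551.1739777667901, 'cx': 314.05123543656134, 'cy': 239.36591960654306, 'rvec': array([ 2.18322212, -2.13672315,  0.17364559]), 'tvec': array([0.01326882, 0.57550366, 1.0441096 ])}
side {'fx': 505.2303744227288, 'fy': 505.2303744227288, 'cx': 315.891245591781, 'cy': 246.71337388434742, 'rvec': array([ 2.35086976, -0.65014043,  0.2655231 ]), 'tvec': array([-0.47978192,  0.31002715,  0.70982098])}
```

View pics/top0.png

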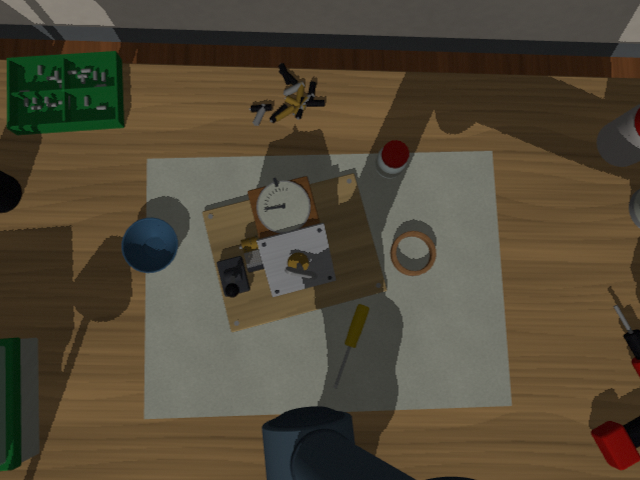

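View pics/side0.png

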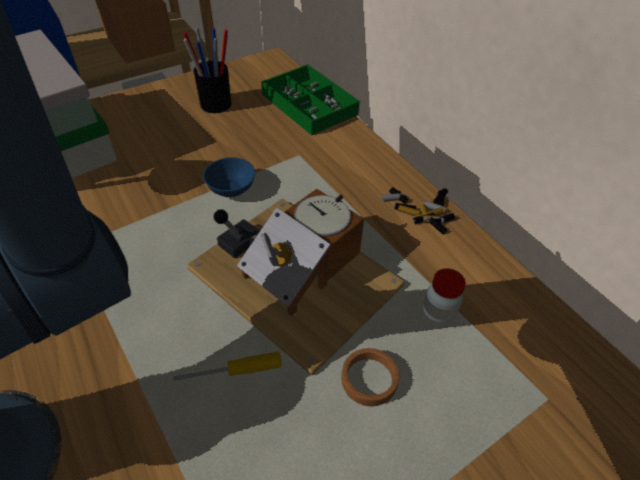

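The top view shows the stand with corners near (205,209), (354,171), (385,290) and (232,329), the dial at (283,206), the panel at (295,260) and the lever ball at (232,290). The driver is at (350,345), in front of the stand, and the tape is at (413,254). Next I'll measure the stand pose and the dial.

```bash
cat > h.py <<'E'
import numpy as np,cv2
from rig import monitor,eyes,arm
from scipy.spatial.transform import Rotation as R
def cam(n):
    c=eyes.camera_info(n);K=np.array([[c['fx'],0,c['cx']],[0,c['fy'],c['cy']],[0,0,1]])
    return K,R.from_rotvec(c['rvec']).as_matrix(),np.array(c['tvec'])
def ray(n,uv,z,c=None):
    K,r,t=c or cam(n);uv=np.atleast_2d(uv).astype(float)
    d=(r.T@np.linalg.inv(K)@np.c_[uv,np.ones(len(uv))].T).T;o=-r.T@t
    return o+d*((z-o[2])/d[:,2])[:,None]
def proj(n,P,c=None):
    K,r,t=c or cam(n);q=(K@(r@np.atleast_2d(P).T+t[:,None])).T
    return q[:,:2]/q[:,2:]
def cloud(n,d,c=None):
    K,r,t=c or cam(n);v,u=np.mgrid[:480,:640]
    q=np.linalg.inv(K)@np.stack([u*d,v*d,d]).reshape(3,-1)
    return ((r.T@(q-t[:,None])).T).reshape(480,640,3)
E
python3 - <<'E'
from h import *
z=np.load('top0.npz');p,d=z['p'],z['d'];W=cloud('top',d)
# white dial: pixels at z~0.1145
def comp(m,near):
    n,l,s,c=cv2.connectedComponentsWithStats(m.astype(np.uint8));return l==l[near[1],near[0]]
g=cv2.cvtColor(p,cv2.COLOR_BGR2HSV)
w=(g[...,1]<70)&(g[...,2]>90)
roi=np.zeros_like(w);roi[170:240,245:325]=1
n,l,s,c=cv2.connectedComponentsWithStats((w&roi).astype(np.uint8));k=1+s[1:,4].argmax()
cn=cv2.findContours((l==k).astype(np.uint8),0,1)[0][0];h=cv2.convexHull(cn)
e=cv2.fitEllipse(h);print('dial',e,s[k])
D=ray('top',e[0],.1145);print('dial centre',D, 'z depth',np.median(W[...,2][l==k]))
C=ray('top',[[205,209],[354,171],[385,290],[232,329]],.015);print(C,C.mean(0))
for a,b in((0,1),(1,2),(2,3),(3,0)):
    v=C[b]-C[a];print(np.linalg.norm(v),np.arctan2(v[1],v[0]))
sub=cv2.resize(p[170:340,200:400],None,fx=4,fy=4,interpolation=cv2.INTER_CUBIC);sub=cv2.convertScaleAbs(sub[:600,:800],alpha=1.5);cv2.imwrite('pics/c1.png',sub)
E
```

```text
dial ((282.81829833984375, 205.72247314453125), (49.25163269042969, 52.50933837890625), 77.36884307861328) [ 257  181   53   50 1871]
dial centre [[0.62586903 0.08600423 0.1145    ]] z depth 0.11415247249872486
[[ 0.63523305  0.24633215  0.015     ]
 [ 0.72187899 -0.05394916  0.015     ]
 [ 0.47997845 -0.11821794  0.015     ]
 [ 0.39745173  0.18243042  0.015     ]] [0.55863555 0.06414887 0.015     ]
0.3125322099766735 -1.2898776736280144
0.25029252225155496 -2.8819091758483695
0.3117692973854405 1.8386937407960262
0.2462181725656846 0.2625385390763433
```

View pics/c1.png

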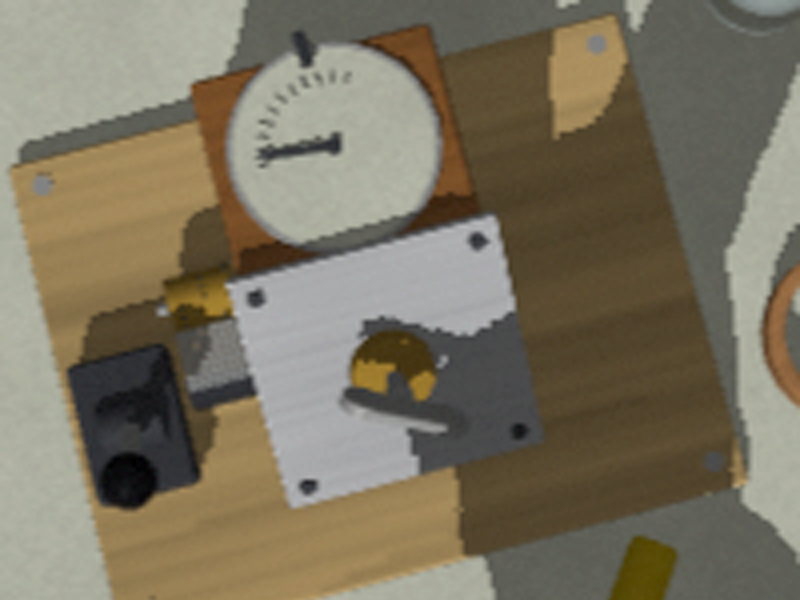

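The crop shows these points in crop pixels: dial pivot (335,143), needle tip (258,155), tab (303,47) and panel corners (230,285), (495,215), (541,440), (293,507). The key blade runs from (345,398) to (465,425), so it is already turned about 0.5 rad. I'll fit the stand's x, y and yaw from these points.

Run:
```python
from h import *
from scipy.optimize import least_squares
ct,cs=cam('top'),cam('side')
f=lambda a:np.array(a)/4+[200,170]
ph=62.5;s,c=np.sin(.61),np.cos(.61)
U,L=(-30e-3+.0625*c,.09+.0625*s),(-30e-3-.0625*c,.09-.0625*s)
P=np.array([[U[0],.063,U[1]],[U[0],-.063,U[1]],[L[0],-.063,L[1]],[L[0],.063,L[1]],[.0725,0,.1145],[.125,.16,.015],[.125,-.16,.015],[-.125,-.16,.015],[-.125,.16,.015]])
T=np.r_[f([[230,285],[495,215],[541,440],[293,507]]),[[282.8,205.7],[205,209],[354,171],[385,290],[232,329]]]
S=np.array([[279,208],[330,241],[288,303],[239,264],[323,215.5]])
def tr(x,P):
    return np.c_[(R.from_euler('z',x[2]).as_matrix()[:2,:2]@P[:,:2].T).T+x[:2],P[:,2]]
def fun(x):
    Q=tr(x,P);return np.r_[(proj('top',Q,ct)-T).ravel(),(proj('side',Q[:5],cs)-S).ravel()]
r=least_squares(fun,[.557,.064,.268],loss='soft_l1');x=r.x
print(x);print(r.fun.reshape(-1,2).round(1).tolist())
# pointer & tab
yaw=x[2]
def ang(a,b):
    v=(b-a)[:2];return (yaw+np.pi/2-np.arctan2(v[1],v[0]))
Dc=tr(x,P[4:5])[0]
pv=ray('top',f([[335,143]]),.118)[0];tp=ray('top',f([[258,155]]),.118)[0]
print('pivot',pv,'dial',Dc,ray('top',[282.8,205.7],.1145),'pointer',ang(pv,tp),np.linalg.norm(tp-pv))
for h in(.1145,.118,.1225):
    tb=ray('top',f([[303,47]]),h)[0];print('tab',h,ang(Dc,tb),ang(pv,tb),np.linalg.norm((tb-Dc)[:2]))
ax=R.from_euler('z',yaw).apply([-s,0,c]);kg=tr(x,np.array([[-.03,0,.09]]))[0]+.044*ax
print('key_grip',kg,'axis',ax,'top px',proj('top',kg),'side',proj('side',kg))
# depth cluster at key plane
R_p=np.c_[R.from_euler('z',yaw).apply([c,0,s]),R.from_euler('z',yaw).apply([0,1,0]),ax]
o=tr(x,np.array([[-.03,0,.09]]))[0]
for n in('top','side'):
    W=cloud(n,np.load(n+'0.npz')['d']);q=(W.reshape(-1,3)-o)@R_p
    m=(abs(q[:,0])<.055)&(abs(q[:,1])<.055)
    f0=q[m&(abs(q[:,2])<.008)];A=np.c_[f0[:,:2],np.ones(len(f0))];print(n,'panel plane',np.linalg.lstsq(A,f0[:,2],rcond=None)[0])
    k=q[m&(q[:,2]>.034)&(q[:,2]<.06)];print(len(k),k.min(0),k.max(0),k.mean(0))
    u,sv,v=np.linalg.svd(k[:,:2]-k[:,:2].mean(0));print('blade dir',v[0],'key ang',np.arctan2(v[0][0],v[0][1]))
```

```text
[0.55685294 0.0649774  0.27419868]
[[-1.1, -1.6], [0.2, -1.2], [0.7, -0.3], [-1.0, -0.5], [0.8, -0.4], [-3.3, 0.6], [0.6, 0.7], [2.3, 0.1], [-1.5, 2.2], [-1.4, -2.2], [1.1, 2.0], [-0.0, 2.3], [-1.6, 0.4], [0.7, -2.4]]
pivot [0.62515759 0.0841624  0.118     ] dial [0.62664452 0.08460864 0.1145    ] [[0.62591033 0.08603905 0.1145    ]] pointer 0.09192739514009207 0.035668772840730105
tab 0.1145 1.502544346073027 1.504177008097104 0.04682559192692954
tab 0.118 1.500009808940761 1.501755122239035 0.04595474128467135
tab 0.1225 1.496606475689293 1.4985076419012207 0.04483552920323161
key_grip [0.50370914 0.05002892 0.12606451] axis [-0.55146655 -0.15511855  0.81964802] top px [[300.81120981 271.86196549]] side [[270.79731818 248.20949793]]
top panel plane [7.38180985e-05 3.05367221e-03 7.45510196e-04]
242 [-0.01779443 -0.02699803  0.03408087] [0.01591647 0.02696845 0.05789421] [ 1.01756620e-03 -3.04372056e-05  4.82565247e-02]
blade dir [-0.48820306 -0.87273007] key ang -2.6315630795647005
side panel plane [-0.00147742  0.00424016  0.00204068]
252 [-0.01900985 -0.02659002  0.0342817 ] [0.01440005 0.02700595 0.05848692] [-0.00194406 -0.00192749  0.04995232]
blade dir [-0.50333656 -0.86409045] key ang -2.6141368498420428
```

```bash
cat >> h.py <<'E'
YAW=.2742;s_,c_=np.sin(.61),np.cos(.61);Rz=R.from_euler('z',YAW)
KG=np.array([.5037,.0500,.1260])
PX,PY,PZ=Rz.apply([c_,0,s_]),Rz.apply([0,1,0]),Rz.apply([-s_,0,c_])
KG=KG-.0005*PX-.0007*PY
def toolR(th):
    y=np.cos(th)*PX-np.sin(th)*PY;z=-PZ
    return R.from_matrix(np.c_[np.cross(y,z),y,z])
def delta(pos,rot):
    s=monitor.get_state();r0=R.from_quat(s['orientation'])
    print('t %.2f'%s['clock'],'j',s['joint_pos'].round(3),'w',s['grip_width'].round(4),'F',s['wrist_force'].round(1))
    print('shift mm',(r0.inv().apply(pos-s['ee_pos'])*1e3).round(1),'turn deg',np.degrees((r0.inv()*rot).as_rotvec()).round(1))
E
python3 -c "
from h import *
delta(KG+.06*PZ,toolR(0))"
```

```text
Traceback (most recent call last):
  File "h.py", line 27, in delta
    print('t %.2f'%s['clock'],'j',s['joint_pos'].round(3),'w',s['grip_width'].round(4),'F',s['wrist_force'].round(1))
                                                              ^^^^^^^^^^^^^^^^^^^^^
AttributeError: 'float' object has no attribute 'round'
```

```bash
sed -i "s/s\['grip_width'\].round(4)/round(s['grip_width'],4)/" h.py; python3 -c "
from h import *
delta(KG+.06*PZ,toolR(0))"
```

```text
t 0.10 j [-1.442  0.246  1.559  0.     1.339 -0.174] w 0.0853 F [-0.4 -0.4 -0.2]
shift mm [ 460.8 -547.2   56.5] turn deg [-27.7  26.8 -85.4]
```

>>> step_arm --moves "0.12 -0.14 -0.02 -7 7 -21 0.06;0.12 -0.14 -0.02 -7 7 -21 0.06;0.12 -0.14 -0.02 -7 7 -21 0.06;0.23 -0.27 -0.03 -14 13 -43 0.06;0.23 -0.27 -0.03 -14 13 -43 0.06;0.23 -0.27 -0.03 -14 13 -43 0.06;0.23 -0.27 -0.03 -14 13 -43 0.06;0.35 -0.41 -0.01 -21 20 -64 0.06;0.35 -0.41 -0.01 -21 20 -64 0.06;0.35 -0.41 -0.01 -21 20 -64 0.06;0.35 -0.41 -0.01 -21 20 -64 0.06;0.46 -0.547 0.056 -27.7 26.8 -85.4 0.06;0.46 -0.547 0.056 -27.7 26.8 -85.4 0.06;0.46 -0.547 0.056 -27.7 26.8 -85.4 0.06;0.46 -0.547 0.056 -27.7 26.8 -85.4 0.06;0.46 -0.547 0.056 -27.7 26.8 -85.4 0.06;0.46 -0.547 0.056 -27.7 26.8 -85.4 0.06;0.46 -0.547 0.056 -27.7 26.8 -85.4 0.06"

```text
clock: 1.6
ee_pos: [0.4689, 0.0435, 0.1732]
orientation: [0.574, 0.762, 0.239, 0.18]
wrist_force: [-0.8, -0.2, -0.4]
grip_width: 0.0601
gripper_force: 0.0
```

```bash
python3 -c "
from h import *
delta(KG+.06*PZ,toolR(0))"
```

```text
t 1.60 j [-0.339 -0.498  2.425  0.5    0.764 -0.904] w 0.0601 F [-0.8 -0.2 -0.4]
shift mm [-3.9  1.4 -1.1] turn deg [-0.1 -0.2  0.2]
```

>>> step_arm --moves "-0.004 0.0015 -0.001 0 0 7 0.05;-0.004 0.0015 -0.001 0 0 14 0.05;-0.004 0.0015 -0.001 0 0 21 0.05;-0.004 0.0015 -0.001 0 0 29.5 0.05;-0.004 0.0015 0.02 0 0 29.5 0.05;-0.004 0.0015 0.04 0 0 29.5 0.05;-0.004 0.0015 0.06 0 0 29.5 0.05;-0.004 0.0015 0.078 0 0 29.5 0.05;-0.004 0.0015 0.078 0 0 29.5 0.05;-0.004 0.0015 0.078 0 0 29.5 0.05"

```text
clock: 2.43
ee_pos: [0.5142, 0.0478, 0.111]
orientation: [0.751, 0.589, 0.276, 0.114]
wrist_force: [-0.2, -0.3, -0.2]
grip_width: 0.0499
gripper_force: 0.0
```

```bash
python3 -c "
from h import *
delta(KG-.019*PZ,toolR(.51))
a,_=eyes.read_camera('side');b,_=eyes.read_camera('wrist')
cv2.imwrite('pics/s1.png',np.hstack([cv2.resize(a[160:320,180:380],(400,320)),cv2.resize(b,(400,320))]))"
```

```text
t 2.43 j [-0.283 -0.201  2.347  0.617  0.549 -0.502] w 0.0499 F [-0.2 -0.3 -0.2]
shift mm [ 3.9 -1.8  1.2] turn deg [-0.2  0.1 -0.3]
```

View pics/s1.png

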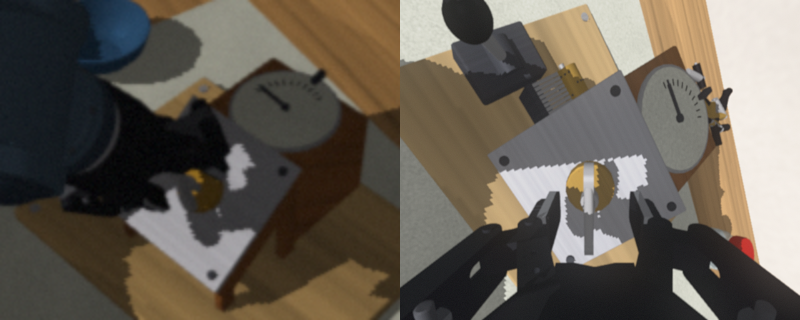

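The side view shows the gripper over the panel. In the wrist view the blade at (588,205) is straddled and parallel to the pads. I'll apply the small correction and then grip.

>>> step_arm --moves "0.004 -0.0018 0.001 0 0 0 0.05;0.004 -0.0018 0.001 0 0 0 0.05;0.004 -0.0018 0.001 0 0 0 0.0;0.004 -0.0018 0.001 0 0 0 0.0;0.004 -0.0018 0.001 0 0 0 0.0;0.004 -0.0018 0.001 0 0 0 0.0;0.004 -0.0018 0.001 0 0 0 0.0;0.004 -0.0018 0.001 0 0 0 0.0;0.004 -0.0018 0.001 0 0 0 0.0;0.004 -0.0018 0.001 0 0 0 0.0" --force 40

```text
clock: 3.37
ee_pos: [0.513, 0.0527, 0.1106]
orientation: [0.75, 0.59, 0.276, 0.113]
wrist_force: [-13.8, 0.5, 8.8]
grip_width: 0.0104
gripper_force: 39.1
```

```bash
python3 -c "
from h import *
delta(KG-.019*PZ,toolR(.51))"
```

```text
t 3.37 j [-0.271 -0.202  2.349  0.611  0.545 -0.489] w 0.0104 F [-13.8   0.5   8.8]
shift mm [-0.5  0.7  0.8] turn deg [-0.3 -0.  -0.2]
```

The opening is 10.4 mm and there is an outward axial force, so the pad tips are clamping the thicker shaft below the 6 mm blade. I'll open, back off 10 mm and grip again.

>>> step_arm --moves "0 0 0 0 0 0 0.05;0 0 0 0 0 0 0.05;0 0 0 0 0 0 0.05;0 0 -0.01 0 0 0 0.05;0 0 -0.01 0 0 0 0.05;0 0 -0.01 0 0 0 0;0 0 -0.01 0 0 0 0;0 0 -0.01 0 0 0 0;0 0 -0.01 0 0 0 0;0 0 -0.01 0 0 0 0;0 0 -0.01 0 0 0 0;0 0 -0.01 0 0 0 0;0 0 -0.01 0 0 0 0" --force 40

```text
clock: 4.45
ee_pos: [0.5077, 0.051, 0.1184]
orientation: [0.751, 0.59, 0.276, 0.113]
wrist_force: [-10.7, -0.3, 5.8]
grip_width: 0.0052
gripper_force: 39.4
```

```bash
python3 -c "
from h import *
delta(KG-.009*PZ,toolR(.51))"
```

```text
t 4.45 j [-0.28  -0.238  2.36   0.592  0.569 -0.473] w 0.0052 F [-10.7  -0.3   5.8]
shift mm [-0.2  0.7  0.4] turn deg [-0.3  0.  -0.2]
```

>>> step_arm --moves "0 -0.001 0 0 0 3 0;0 -0.001 0 0 0 10 0;0 -0.001 0 0 0 17 0;0 -0.001 0 0 0 24 0;0 -0.001 0 0 0 31 0;0 -0.001 0 0 0 38 0;0 -0.001 0 0 0 45 0;0 -0.001 0 0 0 52 0;0 -0.001 0 0 0 59 0;0 -0.001 0 0 0 66 0;0 -0.001 0 0 0 73 0;0 -0.001 0 0 0 80 0;0 -0.001 0 0 0 87 0;0 -0.001 0 0 0 94 0;0 -0.001 0 0 0 101 0;0 -0.001 0 0 0 108 0;0 -0.001 0 0 0 115 0;0 -0.001 0 0 0 122 0;0 -0.001 0 0 0 129 0;0 -0.001 0 0 0 134 0" --force 60

```text
clock: 6.12
ee_pos: [0.5078, 0.0501, 0.1184]
orientation: [0.834, -0.463, 0.213, -0.21]
wrist_force: [-5.8, -6.6, 1.8]
grip_width: 0.0048
gripper_force: 63.2
```

```bash
cat >> h.py <<'E'
def pic(name):
    a,_=eyes.read_camera('top');b,_=eyes.read_camera('wrist')
    cv2.imwrite(f'pics/{name}.png',np.hstack([cv2.convertScaleAbs(cv2.resize(a[170:310,200:340],(400,400),interpolation=2),alpha=1.5),cv2.resize(b,(400,400))]))
E
python3 -c "
from h import *
delta(KG-.009*PZ,toolR(.51+np.radians(134)))
pic('w1')"
```

```text
t 6.12 j [-0.28  -0.239  2.361  0.592  0.566  1.871] w 0.0048 F [-5.8 -6.6  1.8]
shift mm [-0.1 -0.7  0.5] turn deg [ 0.2 -0.  -0.5]
```

View pics/w1.png

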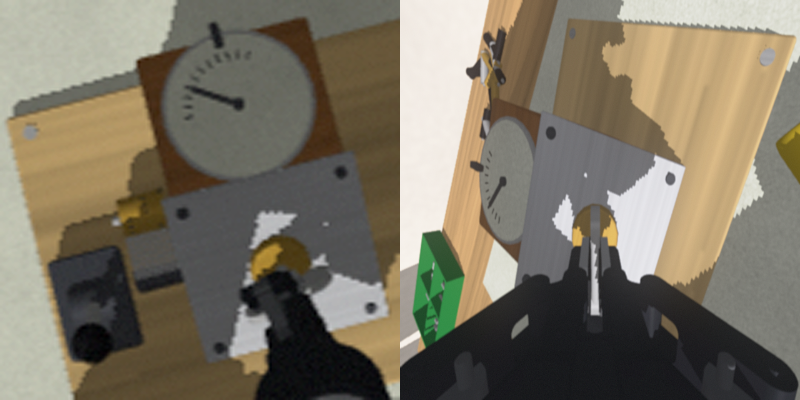

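Winding works: in the top view the needle has moved, with its tip at (190,88) and pivot at (238,104), about 0.58 rad. Next I'll regrip half a turn back.

>>> step_arm --moves "0 0 0 0 0 0 0.05;0 0 0 0 0 0 0.05;0 0 0 0 0 0 0.05;0 0 -0.02 0 0 0 0.05;0 0 -0.04 0 0 0 0.05;0 0 -0.04 0 0 -7 0.05;0 0 -0.04 0 0 -14 0.05;0 0 -0.04 0 0 -21 0.05;0 0 -0.04 0 0 -28 0.05;0 0 -0.04 0 0 -35 0.05;0 0 -0.04 0 0 -42 0.05;0 0 -0.04 0 0 -49 0.05;0 0 -0.04 0 0 -56 0.05;0 0 -0.04 0 0 -63 0.05;0 0 -0.04 0 0 -70 0.05;0 0 -0.04 0 0 -77 0.05;0 0 -0.04 0 0 -84 0.05;0 0 -0.04 0 0 -91 0.05;0 0 -0.04 0 0 -98 0.05;0 0 -0.04 0 0 -105 0.05"

```text
clock: 7.88
ee_pos: [0.4865, 0.0445, 0.1522]
orientation: [0.873, 0.385, 0.297, 0.043]
wrist_force: [-0.3, 0.1, -0.5]
grip_width: 0.05
gripper_force: 0.0
```

>>> step_arm --moves "0 0 0 0 0 -7 0.05;0 0 0 0 0 -14 0.05;0 0 0 0 0 -21 0.05;0 0 0 0 0 -28 0.05;0 0 0 0 0 -35 0.05;0 0 0 0 0 -42 0.05;0 0 0 0 0 -49 0.05;0 0 0 0 0 -56 0.05;0 0 0 0 0 -63 0.05;0 0 0 0 0 -70 0.05;0 0 0 0 0 -75 0.05;0 0 0 0 0 -75 0.05;0 0 0 0 0 -75 0.05"

```text
clock: 8.97
ee_pos: [0.4864, 0.0445, 0.1522]
orientation: [0.462, 0.835, 0.211, 0.214]
wrist_force: [-0.4, -1.5, -0.6]
grip_width: 0.0499
gripper_force: 0.0
```

```bash
python3 -c "
from h import *
delta(KG-.009*PZ,toolR(.51+np.radians(-46)))
print(toolR(.51).inv().apply([0,0,0]))"
```

```text
t 8.97 j [-0.316 -0.39   2.399  0.532  0.677 -1.218] w 0.0499 F [-0.4 -1.5 -0.6]
shift mm [ 0.2 -0.6 40.8] turn deg [-0.   0.1 -0.4]
[0. 0. 0.]
```

>>> step_arm --moves "0 0 0.02 0 0 0 0.05;0 0 0.04 0 0 0 0.05;0 0 0.04 0 0 0 0.05;0 0 0.04 0 0 0 0;0 0 0.04 0 0 0 0;0 0 0.04 0 0 0 0;0 0 0.04 0 0 0 0;0 0 0.04 0 0 0 0;0 0 0.04 0 0 0 0;0 0 0.04 0 0 0 0;0 0 0.04 0 0 0 0" --force 60

```text
clock: 9.88
ee_pos: [0.5075, 0.0497, 0.1193]
orientation: [0.461, 0.836, 0.209, 0.214]
wrist_force: [-11.3, -7.9, 4.9]
grip_width: 0.0049
gripper_force: 59.0
```

>>> step_arm --moves "0 0 0 0 0 3 0;0 0 0 0 0 10 0;0 0 0 0 0 17 0;0 0 0 0 0 24 0;0 0 0 0 0 31 0;0 0 0 0 0 38 0;0 0 0 0 0 45 0;0 0 0 0 0 52 0;0 0 0 0 0 59 0;0 0 0 0 0 66 0;0 0 0 0 0 73 0;0 0 0 0 0 80 0;0 0 0 0 0 87 0;0 0 0 0 0 94 0;0 0 0 0 0 101 0;0 0 0 0 0 108 0;0 0 0 0 0 115 0;0 0 0 0 0 122 0;0 0 0 0 0 129 0;0 0 0 0 0 134 0"

```text
clock: 11.55
ee_pos: [0.5064, 0.0506, 0.1186]
orientation: [0.949, -0.099, 0.277, -0.11]
wrist_force: [-18.7, -6.3, 10.6]
grip_width: 0.0045
gripper_force: 60.4
```

>>> step_arm --moves "0 0 0 0 0 0 0;0 0 0 0 0 0 0.05;0 0 0 0 0 0 0.05;0 0 0 0 0 0 0.05;0 0 -0.02 0 0 0 0.05;0 0 -0.04 0 0 0 0.05;0 0 -0.04 0 0 -7 0.05;0 0 -0.04 0 0 -14 0.05;0 0 -0.04 0 0 -21 0.05;0 0 -0.04 0 0 -28 0.05;0 0 -0.04 0 0 -35 0.05;0 0 -0.04 0 0 -42 0.05;0 0 -0.04 0 0 -49 0.05;0 0 -0.04 0 0 -56 0.05;0 0 -0.04 0 0 -63 0.05;0 0 -0.04 0 0 -70 0.05;0 0 -0.04 0 0 -77 0.05;0 0 -0.04 0 0 -84 0.05;0 0 -0.04 0 0 -91 0.05;0 0 -0.04 0 0 -98 0.05"

```text
clock: 13.22
ee_pos: [0.4866, 0.0443, 0.1527]
orientation: [0.694, 0.654, 0.266, 0.14]
wrist_force: [-0.4, -0.3, -1.0]
grip_width: 0.0501
gripper_force: 0.0
```

>>> step_arm --moves "0 0 0 0 0 -7 0.05;0 0 0 0 0 -14 0.05;0 0 0 0 0 -21 0.05;0 0 0 0 0 -28 0.05;0 0 0 0 0 -35 0.05;0 0 0 0 0 -42 0.05;0 0 0 0 0 -49 0.05;0 0 0 0 0 -56 0.05;0 0 0 0 0 -63 0.05;0 0 0 0 0 -70 0.05;0 0 0 0 0 -77 0.05;0 0 0 0 0 -82 0.05;0 0 0 0 0 -82 0.05;0 0 0 0 0 -82 0.05"

```text
clock: 14.38
ee_pos: [0.4866, 0.0443, 0.1526]
orientation: [0.099, 0.949, 0.11, 0.28]
wrist_force: [-0.2, 0.3, 0.4]
grip_width: 0.0499
gripper_force: 0.0
```

```bash
python3 -c "
from h import *
delta(KG-.009*PZ,toolR(.51+np.radians(-92)))
pic('w2')"
```

```text
t 14.38 j [-0.316 -0.391  2.399  0.532  0.678 -2.021] w 0.0499 F [-0.2  0.3  0.4]
shift mm [ 0.9 -0.3 41.1] turn deg [-0.1  0.1 -0.4]
```

View pics/w2.png

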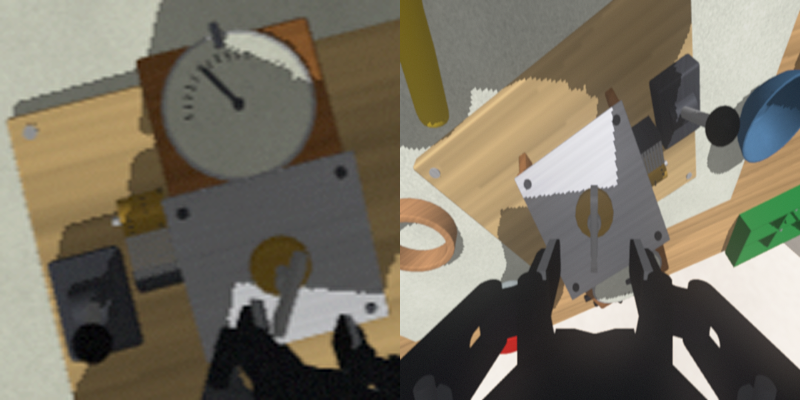

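The key has wound as planned: the needle tip is at (202,67) and the blade is parallel to the open pads. Now the third stroke.

>>> step_arm --moves "0 0 0.02 0 0 0 0.05;0 0 0.04 0 0 0 0.05;0 0 0.04 0 0 0 0.05;0 0 0.04 0 0 0 0;0 0 0.04 0 0 0 0;0 0 0.04 0 0 0 0;0 0 0.04 0 0 0 0;0 0 0.04 0 0 0 0;0 0 0.04 0 0 0 0;0 0 0.04 0 0 0 0;0 0 0.04 0 0 0 0" --force 60

```text
clock: 15.4
ee_pos: [0.5087, 0.0498, 0.1205]
orientation: [0.098, 0.949, 0.109, 0.28]
wrist_force: [-4.6, -3.9, 2.9]
grip_width: 0.0046
gripper_force: 59.6
```

>>> step_arm --moves "0 0 0 0 0 3 0;0 0 0 0 0 10 0;0 0 0 0 0 17 0;0 0 0 0 0 24 0;0 0 0 0 0 31 0;0 0 0 0 0 38 0;0 0 0 0 0 45 0;0 0 0 0 0 52 0;0 0 0 0 0 59 0;0 0 0 0 0 66 0;0 0 0 0 0 73 0;0 0 0 0 0 80 0;0 0 0 0 0 87 0;0 0 0 0 0 94 0;0 0 0 0 0 101 0;0 0 0 0 0 108 0;0 0 0 0 0 115 0;0 0 0 0 0 122 0;0 0 0 0 0 129 0;0 0 0 0 0 132 0"

```text
clock: 17.07
ee_pos: [0.5057, 0.0493, 0.1181]
orientation: [0.908, 0.296, 0.297, 0.013]
wrist_force: [-35.2, -17.2, 19.0]
grip_width: 0.0047
gripper_force: 64.0
```

>>> step_arm --moves "0 0 0 0 0 0 0;0 0 0 0 0 0 0;0 0 0 0 0 0 0.05;0 0 0 0 0 0 0.05;0 0 0 0 0 0 0.05;0 0 -0.02 0 0 0 0.05;0 0 -0.04 0 0 0 0.05;0 0 -0.06 0 0 0 0.05;0 0 -0.06 0 0 0 0.05;0 0 -0.06 0 0 0 0.05"

```text
clock: 17.9
ee_pos: [0.4761, 0.041, 0.1701]
orientation: [0.906, 0.297, 0.301, 0.014]
wrist_force: [0.3, 0.2, -0.7]
grip_width: 0.0502
gripper_force: 0.0
```

```bash
python3 -c "
from h import *
delta(KG-.009*PZ,toolR(.51+np.radians(40)))
p,_=eyes.read_camera('top')
c=cv2.convertScaleAbs(cv2.resize(p[170:310,200:340],(560,560),interpolation=2),alpha=1.5);cv2.imwrite('pics/w3.png',c)
for th in (.5,0): print(th)
S=lambda P:Rz.apply(P)+[.5569,.065,0]
for a in(-.5,.5):
    b=S([-.02+.08*np.sin(a),.128,.037+.08*np.cos(a)]);print('ball',b,proj('top',b))
"
```

```text
t 17.90 j [-0.336 -0.468  2.414  0.508  0.737  0.301] w 0.0502 F [ 0.3  0.2 -0.7]
shift mm [-1.7 -1.4 61.7] turn deg [ 0.2 -0.1 -0.2]
0.5
0
ball [0.4660665  0.17241726 0.1072066 ] [[232.77940851 291.95870576]]
ball [0.53990893 0.19318804 0.1072066 ] [[223.02016239 251.22209134]]
```

View pics/w3.png

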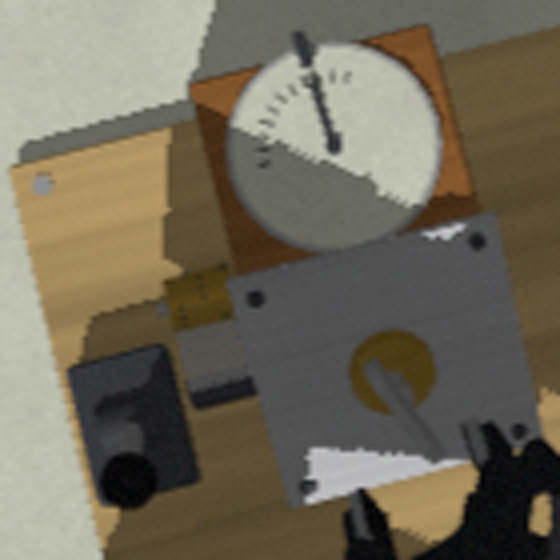

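The needle at (311,75), seen from pivot (334,146), points at 72.0°. The tab sits at 72.6°, so it is on target. The lever ball is still at stop at (130,480). Next I'll move behind the ball with the tool vertical and the fingers shut.

```bash
cat >> h.py <<'E'
def S(P): return Rz.apply(P)+[.5569,.065,0]
def vert(s=1):
    y=s*PY;z=np.array([0,0,-1.]);return R.from_matrix(np.c_[np.cross(y,z),y,z])
E
python3 -c "
from h import *
print(S([-.106,.128,.22]))
for s in(1,-1): delta(S([-.106,.128,.22]),vert(s))"
```

```text
[0.42020049 0.15951584 0.22      ]
t 17.95 j [-0.336 -0.466  2.415  0.508  0.737  0.301] w 0.05 F [-0.3  0.1 -0.4]
shift mm [  56.4 -116.3  -54.4] turn deg [  48.1    8.9 -152.8]
t 17.95 j [-0.336 -0.466  2.415  0.508  0.737  0.301] w 0.05 F [-0.3  0.1 -0.4]
shift mm [  56.4 -116.3  -54.4] turn deg [  6.4 -34.6  19.9]
```

>>> step_arm --moves "0 0 -0.03 0 0 0 0.02;0.01 -0.02 -0.05 1 -6 4 0;0.02 -0.04 -0.054 2 -12 7 0;0.03 -0.06 -0.054 3 -18 10 0;0.04 -0.08 -0.054 4 -24 14 0;0.05 -0.1 -0.054 5 -30 17 0;0.056 -0.116 -0.054 6.4 -34.6 19.9 0;0.056 -0.116 -0.054 6.4 -34.6 19.9 0;0.056 -0.116 -0.054 6.4 -34.6 19.9 0;0.056 -0.116 -0.054 6.4 -34.6 19.9 0;0.056 -0.116 -0.054 6.4 -34.6 19.9 0;0.056 -0.116 -0.054 6.4 -34.6 19.9 0"

```text
clock: 18.95
ee_pos: [0.4195, 0.1587, 0.2186]
orientation: [0.991, 0.137, -0.001, -0.001]
wrist_force: [-0.1, 0.4, -0.6]
grip_width: -0.0002
gripper_force: 0.0
```

```bash
python3 -c "
from h import *
delta(S([-.106,.128,.098]),vert(-1));delta(S([-.008,.128,.098]),vert(-1))"
```

```text
t 18.95 j [ 1.070e-01 -2.370e-01  2.066e+00  1.000e-03  1.315e+00  1.404e+00] w -0.0002 F [-0.1  0.4 -0.6]
shift mm [  1.1  -0.5 120.6] turn deg [-0.1  0.1 -0. ]
t 18.95 j [ 1.070e-01 -2.370e-01  2.066e+00  1.000e-03  1.315e+00  1.404e+00] w -0.0002 F [-0.1  0.4 -0.6]
shift mm [ 99.1  -0.5 120.4] turn deg [-0.1  0.1 -0. ]
```

Tool +x is the push direction. I'll descend and then push.

>>> step_arm --moves "0 0 0.03 0 0 0 0;0 0 0.06 0 0 0 0;0 0 0.09 0 0 0 0;0 0 0.12 0 0 0 0;0 0 0.12 0 0 0 0;0.012 0 0.12 0 0 0 0;0.024 0 0.12 0 0 0 0;0.036 0 0.12 0 0 0 0;0.048 0 0.12 0 0 0 0;0.06 0 0.12 0 0 0 0;0.07 0 0.12 0 0 0 0;0.08 0 0.12 0 0 0 0;0.09 0 0.12 0 0 0 0;0.095 0 0.12 0 0 0 0;0.099 0 0.12 0 0 0 0;0.099 0 0.12 0 0 0 0;0.099 0 0.12 0 0 0 0"

```text
clock: 20.37
ee_pos: [0.5148, 0.1857, 0.0993]
orientation: [0.991, 0.137, -0.001, -0.0]
wrist_force: [-2.2, -1.3, 2.5]
grip_width: 0.0001
gripper_force: 1.9
```

```bash
python3 -c "
from h import *
delta(S([-.008,.128,.098]),vert(-1))
p,_=eyes.read_camera('side');q,_=eyes.read_camera('wrist')
cv2.imwrite('pics/l1.png',np.hstack([cv2.resize(p[160:320,180:380],(400,320)),cv2.resize(q,(400,320))]))"
```

```text
t 20.37 j [1.390e-01 1.700e-01 1.907e+00 1.000e-03 1.067e+00 1.435e+00] w 0.0001 F [-2.2 -1.3  2.5]
shift mm [-0.1 -0.4  1.3] turn deg [-0.1  0.2  0. ]
```

View pics/l1.png

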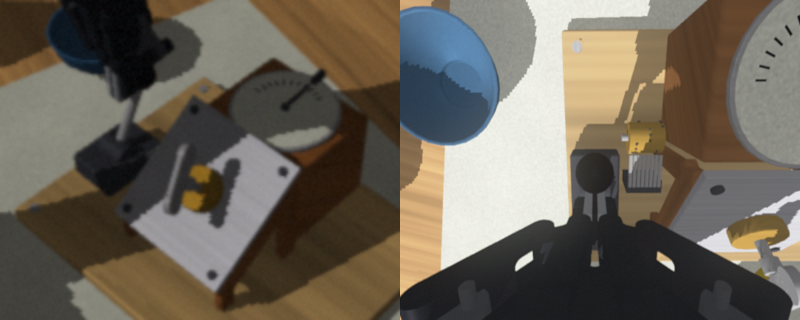

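The rod is now leaning over in the side view at (125,125), and the force is still about 3 N, so the lever has not reached its end. I'll push a little further.

>>> step_arm --moves "0.003 0 0 0 0 0 0;0.006 0 0 0 0 0 0;0.006 0 0 0 0 0 0;0.006 0 0 0 0 0 0"

```text
clock: 20.8
ee_pos: [0.5155, 0.1861, 0.099]
orientation: [0.99, 0.137, -0.009, 0.001]
wrist_force: [-25.3, -10.5, 20.9]
grip_width: -0.0
gripper_force: 13.7
```

The force has risen and motion has stopped, so the lever is at its end. I'll back off and check.

>>> step_arm --moves "0 0 0 0 0 0 0;-0.01 0 0 0 0 0 0;-0.03 0 0 0 0 0 0;-0.05 0 -0.02 0 0 0 0;-0.07 0 -0.05 0 0 0 0;-0.09 0 -0.09 0 0 0 0;-0.11 0.03 -0.12 0 0 0 0;-0.11 0.06 -0.14 0 0 0 0;-0.11 0.06 -0.14 0 0 0 0;-0.11 0.06 -0.14 0 0 0 0;-0.11 0.06 -0.14 0 0 0 0"

```text
clock: 21.72
ee_pos: [0.4316, 0.1001, 0.2389]
orientation: [0.991, 0.136, -0.0, -0.001]
wrist_force: [0.8, 1.1, 0.1]
grip_width: -0.0003
gripper_force: 0.0
```

```bash
python3 -c "
from h import *
p,d=eyes.read_camera('top');c=cv2.convertScaleAbs(p[140:340,110:450],alpha=1.5)
for a in(.35,.5): 
    print(proj('top',S([-.02+.08*np.sin(a),.128,.037+.08*np.cos(a)])))
cv2.imwrite('pics/e.png',cv2.resize(c,(800,470),interpolation=2))
W=cloud('top',d);m=(cv2.cvtColor(p,6)<50)&(W[...,2]>.085)&(W[...,2]<.14)
q=Rz.inv().apply(W[m]-[.5569,.065,0]);q=q[(abs(q[:,1]-.128)<.02)&(abs(q[:,0])<.09)];print(len(q),q.mean(0),q[:,2].max())"
```

```text
[[224.02493735 256.68658929]]
[[223.02016239 251.22209134]]
159 [0.01465609 0.12730392 0.11533875] 0.12185897151767845
```

View pics/e.png

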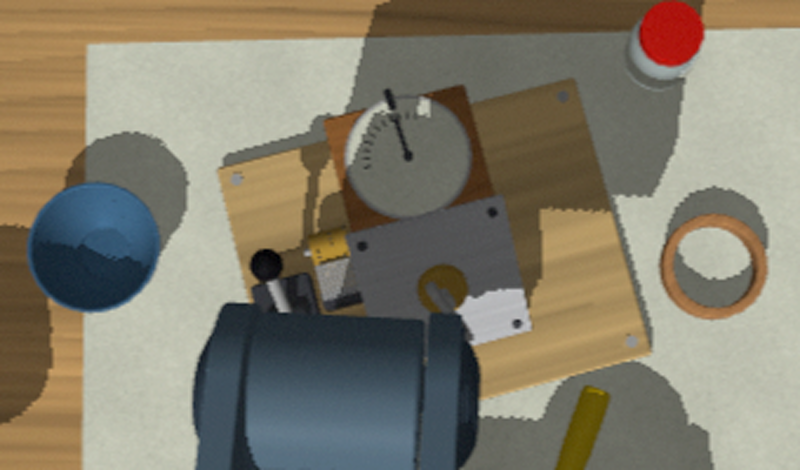

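The ball is at about (223,252.6) px. Full play is predicted at (223,251) and the 0.85 limit at (224,257), so the lever is over. The needle points at the tab, the bystanders are undisturbed and the arm is clear of everything.

```bash
python3 -c "
from rig import arm
print(arm.job_done())"
```

```text
the job is handed in; nothing more can be done
None
```

The job is handed in: I wound the key until the pointer lined up with the tab in the camera images, threw the stop lever over to play, and left the jar, tape, bowl and screwdriver untouched; the hand-in gave no verdict.

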